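# Pin the eye link into the checking fixture

## Robot

A 6-joint arm with a two-finger parallel gripper is mounted at the origin on the work surface. World frame = base frame: x ahead of the robot, y to its left, z up, the work surface at z = 0. Lengths are in m, angles in rad, forces in N, time in s.
With the tool pointing down it reaches from about 0.425 to 0.925 m from the base axis. Payload 12.5 kg.
Tool frame: the origin (TCP) lies between the finger pads; the fingertips stand 25 mm ahead of it and the grasp point (between the pads) lies 6 mm ahead of it (ctrl.tip_extent is the distance from the TCP to the fingertips, in m); z points along the fingers, y is the line along which they close (so a half turn about z gives the same grasp; the last joint's range is limited). The gripper opens to 85 mm and grips with 20 to 120 N. Pads are 22 mm wide; open, the fingers measure 114 mm over their backs; the gripper's body (76 mm by 85 mm) begins 54 mm behind the grasp point. The pads swing forward as they close: fully open they stand 13 mm farther back than shut.
Start: joints at [1.023, 0.491, 1.559, -0, 1.092, -0.106], TCP at [0.267, 0.565, 0.233] pointing down, gripper open.
Joint ranges: [-3.1, 3.1], [-0.84, 2.19], [0.05, 2.79], [-1.13, 4.28], [0.06, 2.93], [-2.69, 2.69]. Speed limits (rad/s): [2.22, 2.22, 2.79, 3.14, 3.14, 3.14].

## Interface

Orientations are given as a unit quaternion [x, y, z, w].
In Python, from workcell import monitor, vision, ctrl gives the robot as it stands.
- The arm moves only by the tool move_arm, never from a script. Its argument "deltas" is a list of rows, each an object with "fingers": the finger opening in mm, from 0 to 85.4; "slide": the shift along the world's x, y, z in units of 25 mm (1.0 is 25 mm), a list of three; "turn": the turn, a rotation vector about the world's x, y, z in units of 8 degrees (1.0 is 8 degrees), a list of three. In form: [{"fingers": fingers, "slide": [tx, ty, tz], "turn": [wx, wy, wz]}, ...]. A call has 1 to 20 rows; each row shifts and turns the commanded pose from where the row before left it; what a row does not reach is not made up. A row lasts 1/8 s, in which the tool goes at most 62.5 mm and 10.7 degrees, less where a joint would pass 70% of its speed; a pose out of reach is approached as far as the arm can. A call is refused whole if a number of a shift passes 1 or a number of a turn 1, either way. A call with a gripper value outside its range is refused whole. The fingers move at their own pace and stop on an object; "newtons" is the grip in N (left out, the last holds). Time passes only in rows, so rows that do not move let the fingers close. It gives the time, the measured TCP pose, the force, the opening and the grip force at its end, in the units of the state.
- monitor.sense(): the state, without advancing time (a new reading comes with each control period).
- vision.capture(name): name is "side" or "top" or "wrist"; returns a dict with "pixels" (384x512x3 uint8, red, green, blue), "mtx" (3x3 intrinsics, pixels), "rvec" (rotation vector, rad) and "tvec" (3), from world to camera coordinates, as OpenCV has them; the wrist camera has in their place "tool_from_camera" (4x4, takes a point from camera to tool coordinates, whose origin is the TCP and whose axes are the flange's). Camera axes: x right, y down, z forward; pixel columns grow to the right and rows downward; lengths in m; the calibration is good to about 2 mm. A picture is of the moment at which its call begins: read the wrist's pose just before it. There is no depth.
- ctrl.job_done(): hands the job in; it is judged then, once.
The state is a dict: "t": time; "qpos": joint angles; "dq": joint speeds; "effort": joint torques, N m; "tcp_pos": TCP position; "orientation": TCP orientation; "contact_force": force on the tool from outside, world axes, zero at the start; "torque": the same for the moment, N m; "gripper_width": opening from 0.0 (shut) to 1.0 (fully open); "grasp_force": force on a finger pad.
Only numpy, scipy, OpenCV 4.12 (cv2) and the standard library are available. Lean on these libraries where they do the work, as an engineer would, in place of code of your own. Each camera call takes 0.05 s, during which the arm holds its last target. There are 200 camera calls.

## Task

Load the link into the checking fixture on the bench: slide the standing steel link along its slot until it is right up against the end stop, then push the headed pin through the link's eye and the lug beyond until its head sits against the guide block. Then swing the keeper arm fully across behind the pin's head to lock it in, and leave the other things on the bench where they are.

Things in the scene. Friction and masses are not known exactly. Their poses are not given: they have to be found in the camera images.
- fixture: grey immovable fixture; baseplate 195 x 172 x 12 mm (its frame: x -130 to 65, y -42 to 130) with dark steel blocks. Origin at bench height below the crossing of link slot and pin axis; z up. The slot runs along x, the pin axis along y at x 0, z 34. Pushing the link is along +x, pushing the pin along -y. All fixture mm below are in this frame
- eye_home (a point): where the link's eye must be: on the pin axis in mid slot, 34 mm above the bench; axes as fixture. The slot is 20 mm wide (y +-10), floor at z 12, with two low guides (y +-10 to +-17, top z 24) from x -120 to -24; the end stop's face is at fixture x 18 (top z 48)
- pin_seat (a point): where the shoulder under the pin's head must be: fixture 0, 50, 34 mm, in the guide block's +y face. The block (y 10 to 50, x +-22, top z 40) has an open-topped trough 13 mm wide for the shank. Behind it (y 50 to 126) a channel carries the head: floor z 21, side walls at x +-14 to +-20, top z 27
- link: bright steel bar standing on edge in the slot, 85 long (x) x 18 (y) x 44 mm high (z), 0.25 to 0.5 kg, loose, with one 15 mm eye through it along y. Origin at its underside below the eye; x towards the end stop; leading end at x 18 mm, tail at x -67. It starts 30 to 50 mm short of the stop and slides under a few newtons on its tail
- link_eye (a point): centre of the link's eye, 22 mm above its underside; axes as link
- link_tail (a point): centre of the link's tail face (18 mm wide, 44 mm high), on which it can be pushed; axes as link
- pin: bright steel pin, about 0.12 kg, loose, lying level in trough and channel: shank 12 mm diameter, 84 long, pointing to fixture -y, last 10 mm tapering to 7; head 26 mm diameter, 12 thick. Origin on its axis at the shoulder under the head; y towards the head (back at y 12 mm). It may roll: trust only its y axis. Starts 47 to 60 mm from its seat; slides under 1 to 2 N on the head's back
- pin_tip (a point): the tapered tip of the pin, 84 mm from the shoulder
- keeper (a joint): angle of the keeper, a flat steel arm (8 mm wide, 62 long, z 27 to 41 mm) on a pivot at fixture x 46, y 70 mm. At 0 it points to fixture +y, open beside the channel; grows anticlockwise from above to 1.57 (its stop): pointing to -x, across the channel 4 mm behind the seated head. Starts at -0.4 to 0; stays where it is left (about 0.5 N at the knob)
- keeper_knob (a point): upright round knob on the keeper arm, 10 mm diameter, z 40 to 60 mm above the bench, 56 mm from the pivot; the point is on its axis at z 51. It can be pushed sideways with the fingertips
- spacer: bright steel tube standing on the fixture's baseplate, 28 mm across, 22 mm high; bystander; origin at the centre of its underside
- nut: square steel nut lying on the baseplate, 24 x 24 x 12 mm; bystander; origin at the centre of its underside
- spare_link: steel bar like the link but lying flat on the bench, 85 x 44 x 18 mm; bystander; origin at the centre of its underside
- wrench: wrench lying on the bench beyond the fixture; bystander; origin at the centre of its underside
- carton: open cardboard box 150 x 110 x 50 mm; bystander; origin at the centre of its underside
- parts_tray: open black tray 160 x 100 x 45 mm; bystander; origin at the centre of its underside
- oil: white bottle, 56 mm across, 130 mm high; bystander; origin at the centre of its underside
- lug_hole (a point): mouth of the 14 mm hole in the lug on the -y side of the slot: fixture 0, -10, 34 mm. The lug is 44 mm wide (x +-22), 14 mm thick (y -10 to -24), top z 58
Mind the look-alikes: they are no part of the job. Leave any pink look-alike of the pin alone.

How it is judged:
On the way, in this order (a step that is already met when the one before it is completed fails the run):
1. the link is slid home: its eye is within 3.5 mm of the pin axis (distance between link_eye and eye_home below 0.0035 m), for 0.2 s.
2. the pin is through the eye and the lug, its head within 4 mm of its seat (distance between pin and pin_seat below 0.004 m and angle between the y axis of pin and the y axis of fixture, either way round below 0.06 rad), for 0.2 s.
3. the keeper is across behind the pin's head (value of joint keeper above 1.42 rad), for 0.2 s.
At the end, for the whole second after the job is handed in: the link's eye is within 3.5 mm of the pin axis point, the pin runs through eye and lug with its shoulder within 4 mm of the seat and its axis within 0.06 rad of the fixture's, the keeper stands at 1.42 rad or more (its stop is 1.57), and link and pin are at rest (all of step 2 and distance between link_eye and eye_home below 0.0035 m and value of joint keeper above 1.42 rad and linear speed of each of pin, link below 0.01 m/s); the robot touches nothing.
It fails at once if a bystander (spacer, nut, spare link, wrench, carton, tray or bottle) is moved more than 30 mm (distance of any of spacer, nut, spare_link, wrench, carton, parts_tray, oil from where it was at the start of the episode above 0.03 m).
It also fails if it takes over 48 s, if anything falls off the work surface, if the arm or the gripper's body presses on something with over 40 N, if the wrist force passes 120 N, or if a joint passes its speed limit or range.

## Working session

There is one attempt and no reset: what is moved stays moved. The work goes in short steps, Python scripts to look and compute and a tool call to move; the robot and the scene stay as the last step left them, time stands still between calls to the robot, and variables do not carry over. Pictures are saved under pics/ and viewed, at most 10 in all, crops included, and the job is handed in when it is done.

Besides the shell and the picture viewer there is one more tool, called after "Request:" as name(argument=value, ...) on one line, values as JSON. move_arm: Moves the arm, as the interface text tells. Its arguments: {"type":"object","properties":{"deltas":{"type":"array","items":{"type":"object","properties":{"fingers":{"type":"number"},"slide":{"type":"array","items":{"type":"number"}},"turn":{"type":"array","items":{"type":"number"}}}}},"newtons":{"type":"number"}},"required":["deltas"]}

```bash
mkdir -p pics
cat > h.py <<'E'
import numpy as np, cv2, pickle
from workcell import monitor, vision, ctrl
from scipy.spatial.transform import Rotation as R
def cap(n):
    s=monitor.sense(); c=vision.capture(n); c['s']=s
    if n=='wrist':
        T=np.eye(4);T[:3,:3]=R.from_quat(s['orientation']).as_matrix();T[:3,3]=s['tcp_pos']
        M=T@np.array(c['tool_from_camera']); c['Rc']=M[:3,:3]; c['o']=M[:3,3]
    else:
        r=cv2.Rodrigues(np.array(c['rvec'],float))[0]; c['Rc']=r.T; c['o']=-r.T@np.array(c['tvec'],float).ravel()
    return c
def ray(c,uv):
    d=c['Rc']@np.linalg.inv(np.array(c['mtx']))@np.array([uv[0],uv[1],1.]); return c['o'],d/np.linalg.norm(d)
def onz(c,uv,z):
    o,d=ray(c,uv); return o+d*(z-o[2])/d[2]
def proj(c,p):
    q=(np.atleast_2d(p)-c['o'])@c['Rc']; q=q@np.array(c['mtx']).T; return q[:,:2]/q[:,2:]
def tri(a,ua,b,ub):
    o1,d1=ray(a,ua);o2,d2=ray(b,ub)
    t=np.linalg.lstsq(np.c_[d1,-d2],o2-o1,rcond=None)[0]
    p,q=o1+d1*t[0],o2+d2*t[1]; return (p+q)/2,np.linalg.norm(p-q)
def save(c,f,crop=None,k=1):
    im=c['pixels'][:,:,::-1]
    if crop: im=im[crop[1]:crop[3],crop[0]:crop[2]]
    cv2.imwrite(f,cv2.resize(im,None,fx=k,fy=k,interpolation=cv2.INTER_CUBIC))
E
python3 - <<'E'
from h import *
cs={n:cap(n) for n in('side','top','wrist')}
pickle.dump(cs,open('c0.pkl','wb'))
for n in('side','top'): save(cs[n],f'pics/{n}0.png',k=1.5); print(n,cs[n]['o'],cs[n]['Rc'][:,2])
print(monitor.sense())
E
```

```text
side [-0.12023051 -0.81755924  0.86313423] [ 0.5360552   0.58049776 -0.61291694]
top [ 0.4327817  -0.05666371  1.40831925] [ 0.11421444 -0.01288138 -0.9933726 ]
{'t': 0.15, 'qpos': array([ 1.02342325e+00,  4.91395749e-01,  1.55930951e+00,  3.49583094e-06,
        1.09169954e+00, -1.05573119e-01]), 'dq': array([ 0.00035947, -0.00102434, -0.00270522, -0.00026183,  0.00024738,
       -0.00137027]), 'effort': array([ 2.37108827e-03, -6.18694425e+01, -2.61696231e+01, -4.52912707e-05,
        3.14381025e-03, -8.40482777e-07]), 'tcp_pos': array([0.26710818, 0.5648676 , 0.23257771]), 'orientation': array([ 2.19108589e-01,  9.75700395e-01, -3.84122976e-04, -1.31697057e-04]), 'contact_force': array([-0.83204099, -0.40402133,  0.17127738]), 'torque': array([0.00100327, 0.02197109, 0.00164249]), 'grasp_force': 0.0, 'gripper_width': 0.9976701031118911}
```

View pics/top0.png

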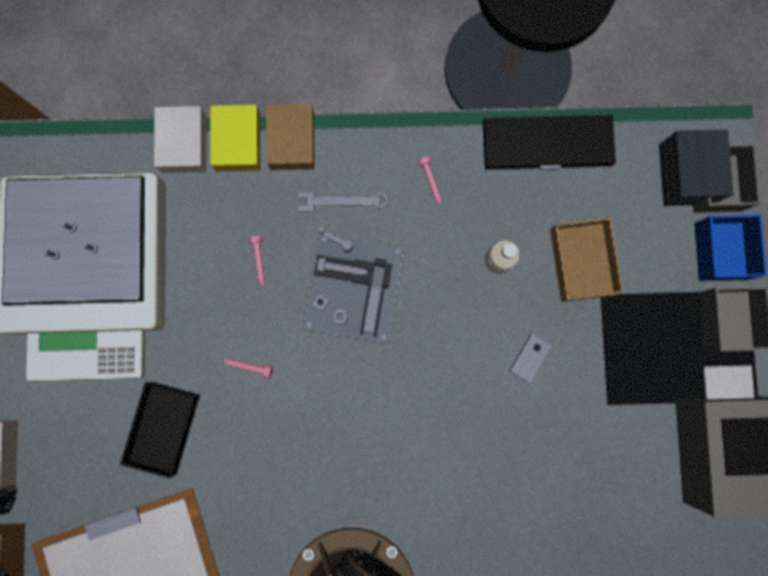

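View pics/side0.png

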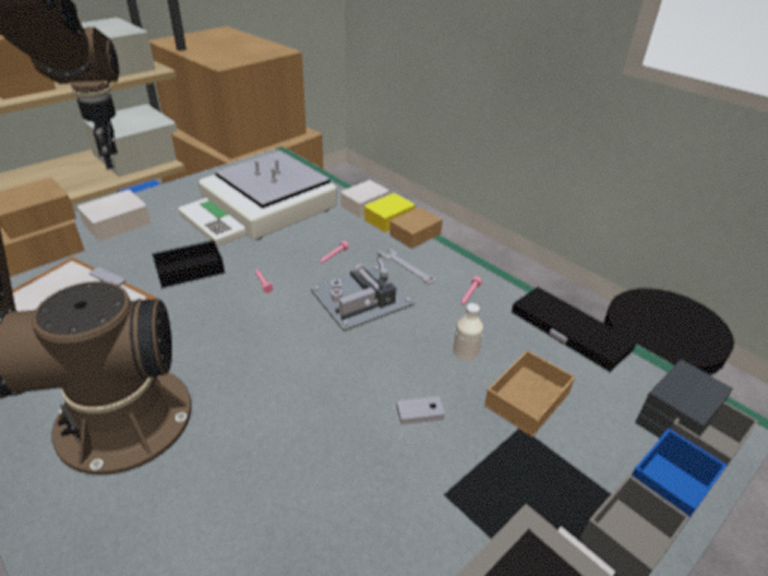

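The top view (pixels in the 1.5x picture) shows:
- **Fixture:** around (350,290). The slot runs up the image to the stop at about (380,265).
- **Link:** (373,300).
- **Pin:** head at (321,265), shank pointing right.
- **Keeper:** about (335,240), pivot on the right, knob on the left.
- **Bystanders on the plate:** spacer and nut at (320,302) and (340,316).
- **Look-alikes:** pink pins at (258,260), (248,368) and (430,180), the spare link at (531,357), and the wrench at (340,201).

I choose the steel pin lying in the trough, and I'll check it from the wrist camera.

Run:
```python
from h import *
cs=pickle.load(open('c0.pkl','rb'));c=cs['top']
for n,u in dict(cross=(380,272),slotend=(370,335),head=(321,265),c1=(398,251),c2=(384,338),c3=(309,325),knob=(324,235),piv=(346,246)).items(): print(n,onz(c,np.array(u)/1.5,0.02).round(3))
print(cs['wrist']['tool_from_camera'],cs['wrist']['mtx'])
print(R.from_quat(cs['wrist']['s']['orientation']).as_matrix().round(3))
```

```text
cross [ 0.612 -0.072  0.02 ]
slotend [ 0.489 -0.049  0.02 ]
head [0.629 0.044 0.02 ]
c1 [ 0.653 -0.109  0.02 ]
c2 [ 0.482 -0.076  0.02 ]
c3 [0.512 0.069 0.02 ]
knob [0.689 0.037 0.02 ]
piv [ 0.666 -0.006  0.02 ]
[[-1.87821175e-04 -9.62509444e-01 -2.71248105e-01  6.98093033e-02]
 [ 9.99999753e-01 -3.64378108e-04  6.00543335e-04  1.43861511e-04]
 [-6.76865503e-04 -2.71247925e-01  9.62509275e-01 -1.40651520e-01]
 [ 0.00000000e+00  0.00000000e+00  0.00000000e+00  1.00000000e+00]] [[288.22318852   0.         257.50922445]
 [  0.         288.22318852 190.26544656]
 [  0.           0.           1.        ]]
[[-0.904  0.428 -0.001]
 [ 0.428  0.904 -0.001]
 [ 0.    -0.001 -1.   ]]
```

Request:
move_arm(deltas=[{"fingers":0,"slide":[0.5,-1,-0.1],"turn":[0,0,0.1]},{"fingers":0,"slide":[0.5,-1,-0.1],"turn":[0,0,0.1]},{"fingers":0,"slide":[0.5,-1,-0.1],"turn":[0,0,0.1]},{"fingers":0,"slide":[0.5,-1,-0.1],"turn":[0,0,0.1]},{"fingers":0,"slide":[0.5,-1,-0.1],"turn":[0,0,0.1]},{"fingers":0,"slide":[0.5,-1,-0.1],"turn":[0,0,0.1]},{"fingers":0,"slide":[0.5,-1,-0.1],"turn":[0,0,0.1]},{"fingers":0,"slide":[0.5,-1,-0.1],"turn":[0,0,0.1]},{"fingers":0,"slide":[0.5,-1,-0.1],"turn":[0,0,0.1]},{"fingers":0,"slide":[0.5,-1,-0.1],"turn":[0,0,0.1]},{"fingers":0,"slide":[0.5,-1,-0.1],"turn":[0,0,0.1]},{"fingers":0,"slide":[0.5,-1,-0.1],"turn":[0,0,0.1]},{"fingers":0,"slide":[0.5,-1,-0.1],"turn":[0,0,0.1]},{"fingers":0,"slide":[0.5,-1,-0.1],"turn":[0,0,0.1]},{"fingers":0,"slide":[0.5,-1,-0.1],"turn":[0,0,0.1]},{"fingers":0,"slide":[0.5,-1,-0.1],"turn":[0,0,0.1]},{"fingers":0,"slide":[0.5,-1,-0.1],"turn":[0,0,0.1]},{"fingers":0,"slide":[0.5,-1,-0.1],"turn":[0,0,0.1]},{"fingers":0,"slide":[0.5,-0.8,-0.1],"turn":[0,0,0]},{"fingers":0,"slide":[0,0,0],"turn":[0,0,0]}])

```text
t: 2.65
tcp_pos: [0.5051, 0.0941, 0.1852]
orientation: [0.096, 0.995, 0.0, -0.0]
contact_force: [0.1, 0.2, 0.1]
gripper_width: -0.002
grasp_force: 0.0
```

Run:
```python
from h import *
c=cap('wrist');pickle.dump(c,open('w1.pkl','wb'));save(c,'pics/w1.png',k=1.56);print(c['s'],c['o'],c['Rc'],ctrl.tip_extent)
```

```text
{'t': 2.65, 'qpos': array([ 5.54362644e-02,  3.94024565e-01,  1.88419807e+00,  1.15962623e-04,
        8.63813000e-01, -1.32297633e+00]), 'dq': array([ 0.03329173, -0.01300409,  0.01734714,  0.00512214,  0.00368225,
        0.02195605]), 'effort': array([ -1.53214507, -50.04021049, -22.21002817,  -0.09443188,
        -0.06359279,  -0.33960111]), 'tcp_pos': array([0.50509476, 0.09405306, 0.18517621]), 'orientation': array([ 9.60810864e-02,  9.95373485e-01,  1.01146853e-05, -2.25608423e-04]), 'contact_force': array([0.06123135, 0.23604957, 0.06571927]), 'torque': array([ 0.01780263, -0.02241432, -0.01496767]), 'grasp_force': 0.0, 'gripper_width': -0.001785386700744387} [0.43675299 0.10769185 0.32585883] [[ 0.19145891  0.94471635  0.26618509]
 [ 0.98150013 -0.18455552 -0.05095827]
 [ 0.00098481  0.27101712 -0.96257402]] 0.025
```

View pics/w1.png

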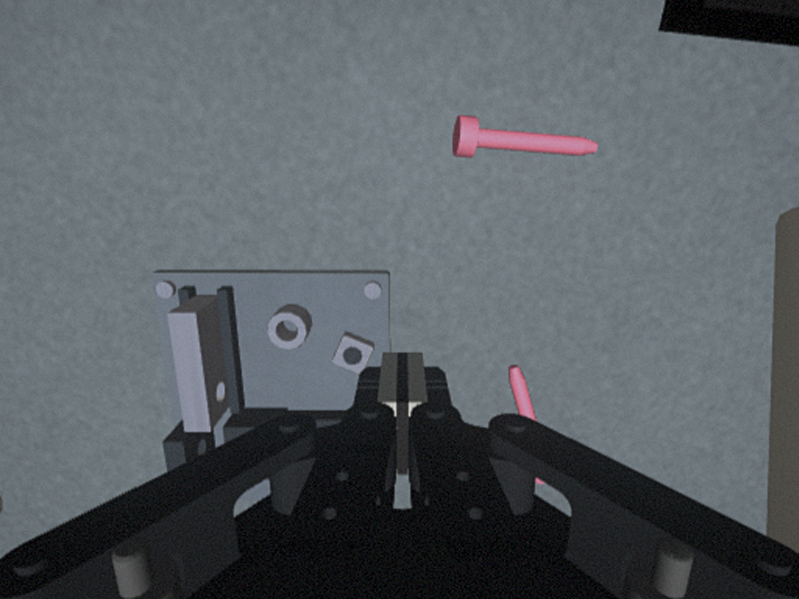

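The wrist view shows the plate at (155..390, 270+). The link stands in its slot at (195,370), its eye at about (221,392). The spacer is at (290,327) and the nut at (353,353). The gripper hides the pin, so I'll move further ahead.

Request:
move_arm(deltas=[{"fingers":0,"slide":[1,-0.4,0]},{"fingers":0,"slide":[1,-0.4,0]},{"fingers":0,"slide":[1,-0.4,0]},{"fingers":0,"slide":[1,-0.4,0]},{"fingers":0,"slide":[1,-0.4,0]},{"fingers":0,"slide":[1,-0.4,0]},{"fingers":0,"slide":[1,-0.4,0]},{"fingers":0,"slide":[0,0,0]},{"fingers":0,"slide":[0,0,0]}])

```text
schema error: expected keys fingers, slide, turn
```

Run:
```python
from h import *
c=cap('wrist');pickle.dump(c,open('w2.pkl','wb'));save(c,'pics/w2.png',crop=(80,0,380,225),k=2.66);print(c['s']['tcp_pos'],c['o'])
```

```text
[0.50456963 0.09477645 0.18525664] [0.43625645 0.10835939 0.32595825]
```

View pics/w2.png

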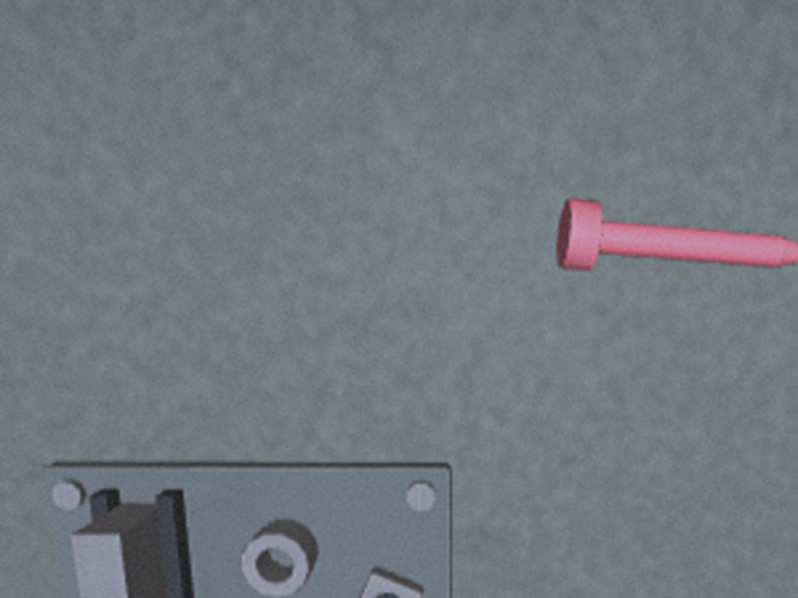

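Request:
move_arm(deltas=[{"fingers":0,"slide":[0.5,-1,0]},{"fingers":0,"slide":[0.5,-1,0]},{"fingers":0,"slide":[0.5,-1,0]},{"fingers":0,"slide":[0,0,0]},{"fingers":0,"slide":[0,0,0]}])

```text
schema error: expected keys fingers, slide, turn
```

Run:
```python
from h import *
c=cap('wrist');pickle.dump(c,open('w3.pkl','wb'));save(c,'pics/w3.png',crop=(130,0,430,225),k=2.66);print(c['s']['tcp_pos'],c['o'])
```

```text
[0.50437129 0.09521374 0.18537432] [0.43603167 0.10873765 0.3260687 ]
```

View pics/w3.png

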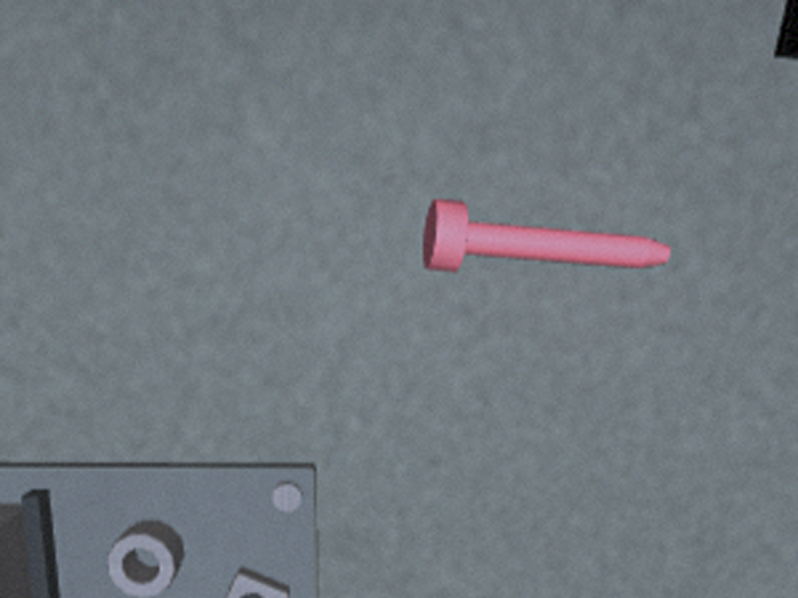

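Both moves were refused because each row also needs a "turn" value. The pictures only show the same place as before: the pink look-alike and the plate's near corner. I'll send the move again.

Request:
move_arm(deltas=[{"fingers":0,"slide":[1,-0.4,0],"turn":[0,0,0]},{"fingers":0,"slide":[1,-0.4,0],"turn":[0,0,0]},{"fingers":0,"slide":[1,-0.4,0],"turn":[0,0,0]},{"fingers":0,"slide":[1,-0.4,0],"turn":[0,0,0]},{"fingers":0,"slide":[1,-0.4,0],"turn":[0,0,0]},{"fingers":0,"slide":[1,-0.4,0],"turn":[0,0,0]},{"fingers":0,"slide":[1,-0.4,0],"turn":[0,0,0]},{"fingers":0,"slide":[0,0,0],"turn":[0,0,0]},{"fingers":0,"slide":[0,0,0],"turn":[0,0,0]}])

```text
t: 3.92
tcp_pos: [0.6789, 0.0259, 0.1854]
orientation: [0.095, 0.996, 0.0, -0.0]
contact_force: [-0.3, 0.9, 0.5]
gripper_width: 0.001
grasp_force: 0.0
```

Run:
```python
from h import *
c=cap('wrist');pickle.dump(c,open('w2.pkl','wb'));save(c,'pics/w4.png',crop=(80,0,380,225),k=2.66);print(c['s']['tcp_pos'],c['o'])
```

```text
[0.67891758 0.02592361 0.1853514 ] [0.61060086 0.03935226 0.32606562]
```

View pics/w4.png

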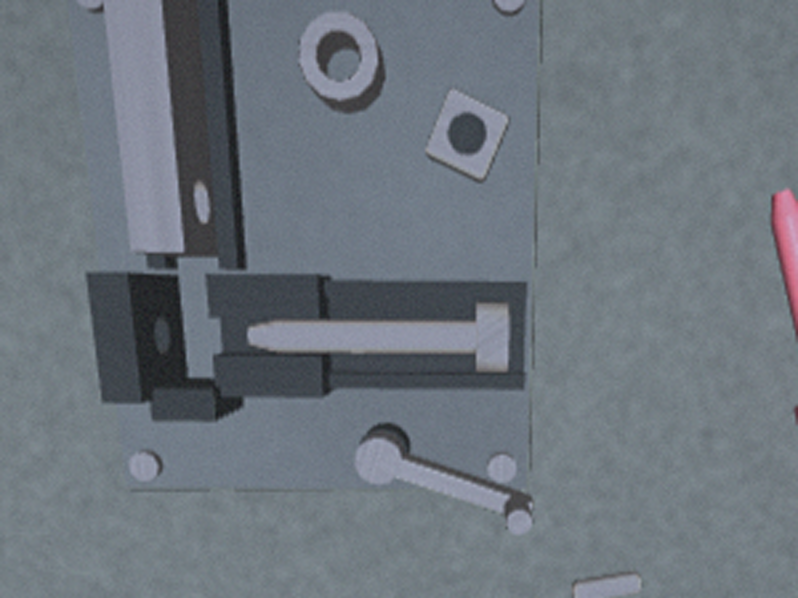

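The view shows (crop pixels):
- **Link:** leading top edge at (134..184,251), eye at (202,202).
- **Lug top:** (88..146, 273..402), with its hole at (162,335).
- **Guide block:** (207..330, 275..396).
- **Pin:** tip at (248,335), head at (477..508, 303..371). It is steel and lies in the trough, so it is the right one.
- **Keeper:** pivot at (378,461), knob top at (518,521).
- **Bystanders:** spacer at (338,55), nut at (467,133).

Next I'll fit the fixture pose from points at known heights and check it against a second view.

Request:
move_arm(deltas=[{"fingers":0,"slide":[0,-1,0],"turn":[0,0,0]},{"fingers":0,"slide":[0,-1,0],"turn":[0,0,0]},{"fingers":0,"slide":[0,-1,0],"turn":[0,0,0]},{"fingers":0,"slide":[0,0,0],"turn":[0,0,0]},{"fingers":0,"slide":[0,0,0],"turn":[0,0,0]}])

```text
t: 4.6
tcp_pos: [0.6796, -0.0505, 0.1855]
orientation: [0.096, 0.995, 0.0, -0.0]
contact_force: [0.2, 0.3, 0.1]
gripper_width: -0.001
grasp_force: 0.0
```

Run:
```python
from h import *
a=pickle.load(open('w2.pkl','rb'))
c=cap('wrist');pickle.dump(c,open('w3.pkl','wb'));save(c,'pics/w5.png',crop=(130,0,430,225),k=2.66);print(c['s']['tcp_pos'])
P=lambda u,v,z:onz(a,(u/2.66+80,v/2.66),z/1e3)*1e3
# known fixture points: fixture x,y,z -> crop px
F=[(-22,-10,58,131,273),(22,-10,58,146,402),(-22,-24,58,88,273),(22,-24,58,101,402),(-22,10,40,207,275),(-22,50,40,322,275),(22,50,40,326,396),(65,130,12,532,490),(46,70,41,378,461)]
f=np.array([[*x[:2]] for x in F],float); w=np.array([P(x[3],x[4],x[2])[:2] for x in F])
fm,wm=f.mean(0),w.mean(0); A=(f-fm);B=(w-wm)
yaw=np.arctan2((A[:,0]*B[:,1]-A[:,1]*B[:,0]).sum(),(A*B).sum()); c_,s_=np.cos(yaw),np.sin(yaw); Rm=np.array([[c_,-s_],[s_,c_]])
o=wm-Rm@fm; print('yaw',np.degrees(yaw),'o',o); print((B-A@Rm.T).round(1).tolist())
G=lambda u,v,z:(Rm.T@(P(u,v,z)[:2]-o)).round(1)
print('lead',G(134,251,56),G(184,250,56),'head back',G(508,337,34),'should',G(477,337,34),'tip',G(248,335,34),'knob',G(518,521,60),'spacer',G(338,55,34),'nut',G(467,133,24))
np.savez('fix.npz',o=o,yaw=yaw)
```

```text
[ 0.67964431 -0.05045909  0.18550149]
yaw -11.157189125853677 o [606.62940762 -66.07343155]
[[0.4, 0.3], [-0.3, 0.7], [0.4, -0.1], [-0.6, -1.0], [0.5, -0.3], [0.5, 0.8], [-0.4, 0.3], [-0.4, 0.3], [-0.2, -0.9]]
lead [-28.7  -8.7] [-29.1   8.1] head back [1.000e-01 1.179e+02] should [1.000e-01 1.064e+02] tip [-0.2 21.2] knob [ 63.8 121.5] spacer [-93.3  58.6] nut [-71.1 102.4]
```

View pics/w5.png

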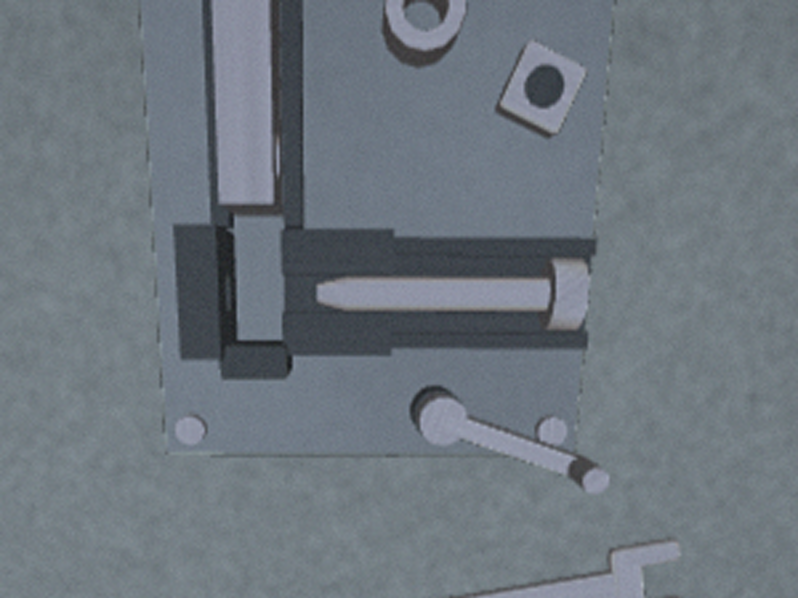

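Both views agree with the fit to within 1 mm. The link must move 47 mm, the pin 56 mm, and the keeper stands at -0.33 rad. Next I triangulate the heights and go behind the link's tail.

```bash
cat >> h.py <<'E'
try:
    _f=np.load('fix.npz'); YAW=float(_f['yaw']); O=_f['o']
    RM=np.array([[np.cos(YAW),-np.sin(YAW)],[np.sin(YAW),np.cos(YAW)]])
    tofix=lambda p:np.r_[RM.T@(np.asarray(p)[:2]*1e3-O),np.asarray(p)[2]*1e3].round(1)
except Exception: pass
E
python3 - <<'E'
from h import *
a=pickle.load(open('w2.pkl','rb'));b=pickle.load(open('w3.pkl','rb'))
for n,u,v in [('knob',(518,521),(596,480)),('tip',(248,335),(317,292)),('leadL',(134,251),(219,205)),('leadR',(184,250),(275,205)),('shoulder',(477,337),(551,294)),('lug',(131,273),(218,226)),('spacer',(338,55),(424,12))]:
    p,e=tri(a,(u[0]/2.66+80,u[1]/2.66),b,(v[0]/2.66+130,v[1]/2.66)); print(n,tofix(p),round(e*1e3,1))
E
```

```text
knob [ 63.6 121.4  61. ] 0.2
tip [-0.4 21.8 36.2] 0.1
leadL [-28.7 -10.6  51.2] 0.5
leadR [-28.5   8.5  56.9] 1.2
shoulder [-1.000e-01  1.064e+02  3.880e+01] 0.2
lug [-21.5 -10.5  55.9] 0.3
spacer [-93.2  58.2  30.1] 2.2
```

Request:
move_arm(deltas=[{"fingers":0,"slide":[-1,0.05,-0.2],"turn":[0,0,0]},{"fingers":0,"slide":[-1,0.05,-0.2],"turn":[0,0,0]},{"fingers":0,"slide":[-1,0.05,-0.2],"turn":[0,0,0]},{"fingers":0,"slide":[-1,0.05,-0.2],"turn":[0,0,0]},{"fingers":0,"slide":[-1,0.05,-0.2],"turn":[0,0,0]},{"fingers":0,"slide":[-1,0.05,-0.2],"turn":[0,0,0]},{"fingers":0,"slide":[-1,0.05,-0.2],"turn":[0,0,0]},{"fingers":0,"slide":[-1,0.05,-0.2],"turn":[0,0,0]},{"fingers":0,"slide":[-0.2,0,0],"turn":[0,0,0]},{"fingers":0,"slide":[0,0,0],"turn":[0,0,0]},{"fingers":0,"slide":[0,0,0],"turn":[0,0,0]}])

```text
t: 6.02
tcp_pos: [0.4757, -0.04, 0.1457]
orientation: [0.095, 0.995, -0.0, 0.001]
contact_force: [0.7, 0.0, -0.4]
gripper_width: -0.002
grasp_force: 0.0
```

Run:
```python
from h import *
s=monitor.sense();print(tofix(s['tcp_pos']),s['tcp_pos'])
```

```text
[-133.5    0.3  145.7] [ 0.47568732 -0.03998595  0.14573399]
```

Request:
move_arm(deltas=[{"fingers":0,"slide":[0,0,-1],"turn":[0,0,0]},{"fingers":0,"slide":[0,0,-1],"turn":[0,0,0]},{"fingers":0,"slide":[0,0,-1],"turn":[0,0,0]},{"fingers":0,"slide":[0,0,-0.63],"turn":[0,0,0]},{"fingers":0,"slide":[0,0,0],"turn":[0,0,0]},{"fingers":0,"slide":[0,0,0],"turn":[0,0,0]},{"fingers":0,"slide":[0.196,-0.039,0],"turn":[0,0,0]},{"fingers":0,"slide":[0.196,-0.039,0],"turn":[0,0,0]},{"fingers":0,"slide":[0.196,-0.039,0],"turn":[0,0,0]},{"fingers":0,"slide":[0.196,-0.039,0],"turn":[0,0,0]},{"fingers":0,"slide":[0.196,-0.039,0],"turn":[0,0,0]}])

```text
t: 7.4
tcp_pos: [0.4983, -0.0446, 0.0549]
orientation: [0.095, 0.995, 0.0, -0.001]
contact_force: [-6.4, 2.2, 6.3]
gripper_width: -0.003
grasp_force: 5.2
```

Run:
```python
from h import *
s=monitor.sense();print(tofix(s['tcp_pos']),s['contact_force'])
```

```text
[-1.105e+02  1.000e-01  5.490e+01] [-6.41360776  2.21990262  6.28260146]
```

Request:
move_arm(deltas=[{"fingers":0,"slide":[0.196,-0.039,0],"turn":[0,0,0]},{"fingers":0,"slide":[0.196,-0.039,0],"turn":[0,0,0]},{"fingers":0,"slide":[0.196,-0.039,0],"turn":[0,0,0]},{"fingers":0,"slide":[0.196,-0.039,0],"turn":[0,0,0]},{"fingers":0,"slide":[0.196,-0.039,0],"turn":[0,0,0]},{"fingers":0,"slide":[0.06,-0.012,0],"turn":[0,0,0]},{"fingers":0,"slide":[0,0,0],"turn":[0,0,0]}])

```text
t: 8.28
tcp_pos: [0.5246, -0.0498, 0.055]
orientation: [0.095, 0.995, 0.0, -0.001]
contact_force: [-4.7, 0.7, 6.1]
gripper_width: 0.001
grasp_force: 4.3
```

Run:
```python
from h import *
s=monitor.sense();print(tofix(s['tcp_pos']),s['contact_force'])
```

```text
[-83.7   0.1  55. ] [-4.7472461   0.68243629  6.09907017]
```

Request:
move_arm(deltas=[{"fingers":0,"slide":[0.08,-0.016,0],"turn":[0,0,0]},{"fingers":0,"slide":[0.08,-0.016,0],"turn":[0,0,0]},{"fingers":0,"slide":[0,0,0],"turn":[0,0,0]}])

```text
t: 8.65
tcp_pos: [0.5285, -0.0506, 0.055]
orientation: [0.095, 0.995, 0.0, -0.001]
contact_force: [-5.8, 1.9, 5.9]
gripper_width: -0.001
grasp_force: 4.3
```

Request:
move_arm(deltas=[{"fingers":0,"slide":[0.06,-0.012,0],"turn":[0,0,0]},{"fingers":0,"slide":[0,0,0],"turn":[0,0,0]}])

```text
t: 8.9
tcp_pos: [0.53, -0.0509, 0.055]
orientation: [0.095, 0.995, 0.0, -0.001]
contact_force: [-6.2, 1.4, 6.9]
gripper_width: -0.0
grasp_force: 4.5
```

Request:
move_arm(deltas=[{"fingers":0,"slide":[0.04,-0.008,0],"turn":[0,0,0]},{"fingers":0,"slide":[0,0,0],"turn":[0,0,0]}])

```text
t: 9.15
tcp_pos: [0.5309, -0.0511, 0.055]
orientation: [0.095, 0.995, 0.0, -0.001]
contact_force: [-6.3, 1.7, 5.5]
gripper_width: 0.001
grasp_force: 4.7
```

Request:
move_arm(deltas=[{"fingers":0,"slide":[0.04,-0.008,0],"turn":[0,0,0]},{"fingers":0,"slide":[0,0,0],"turn":[0,0,0]}])

```text
t: 9.4
tcp_pos: [0.5317, -0.0513, 0.0549]
orientation: [0.095, 0.995, 0.0, -0.001]
contact_force: [-7.4, 1.2, 7.6]
gripper_width: -0.001
grasp_force: 5.1
```

Request:
move_arm(deltas=[{"fingers":0,"slide":[0.04,-0.008,0],"turn":[0,0,0]},{"fingers":0,"slide":[0,0,0],"turn":[0,0,0]}])

```text
t: 9.65
tcp_pos: [0.5318, -0.0513, 0.0549]
orientation: [0.095, 0.995, 0.0, -0.002]
contact_force: [-10.1, 2.3, 9.1]
gripper_width: 0.001
grasp_force: 7.3
```

The link is on the stop: the last 1 mm command only raised the force. Now to the pin.

Request:
move_arm(deltas=[{"fingers":0,"slide":[-0.4,0.08,0],"turn":[0,0,0]},{"fingers":0,"slide":[0,0,1],"turn":[0,0,0]},{"fingers":0,"slide":[0,0,1],"turn":[0,0,0]},{"fingers":0,"slide":[0,0,1],"turn":[0,0,0]},{"fingers":0,"slide":[0.9,1,0.12],"turn":[0,0,0]},{"fingers":0,"slide":[0.9,1,0.12],"turn":[0,0,0]},{"fingers":0,"slide":[0.9,1,0.12],"turn":[0,0,0]},{"fingers":0,"slide":[0.9,1,0.12],"turn":[0,0,0]},{"fingers":0,"slide":[0.9,1,0.12],"turn":[0,0,0]},{"fingers":0,"slide":[0,0,0],"turn":[0,0,0]},{"fingers":0,"slide":[0,0,0],"turn":[0,0,0]}])

```text
t: 11.02
tcp_pos: [0.6357, 0.075, 0.1444]
orientation: [0.095, 0.995, -0.0, -0.0]
contact_force: [0.7, -0.4, -0.6]
gripper_width: -0.002
grasp_force: 0.0
```

Run:
```python
from h import *
c=cap('wrist');pickle.dump(c,open('w6.pkl','wb'));print(tofix(c['s']['tcp_pos']))
save(c,'pics/w6.png',crop=(0,60,400,300),k=2)
print(proj(c,np.c_[(O+(RM@np.array([[-67,0],[18,0],[0,120]]).T).T)/1e3,[.056,.056,.034]]).round(0))
```

```text
[  1.2 144.  144.4]
[[ 69. 110.]
 [ 87. 215.]
 [230. 188.]]
```

View pics/w6.png

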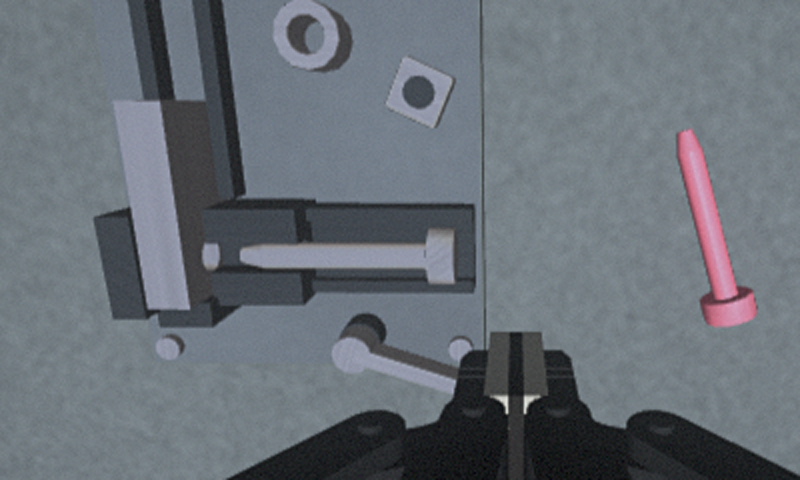

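The link's tail edge is at crop v=100 (raw 110), as predicted for home. The eye at (210,255) is in line with the pin's tip at (245,255). The pin's head is at (440,256). Next I descend and push.

Request:
move_arm(deltas=[{"fingers":0,"slide":[-0.04,0,-1],"turn":[0,0,0]},{"fingers":0,"slide":[0,0,-1],"turn":[0,0,0]},{"fingers":0,"slide":[0,0,-1],"turn":[0,0,0]},{"fingers":0,"slide":[0,0,-0.56],"turn":[0,0,0]},{"fingers":0,"slide":[0,0,0],"turn":[0,0,0]},{"fingers":0,"slide":[0,0,0],"turn":[0,0,0]},{"fingers":0,"slide":[-0.039,-0.196,0],"turn":[0,0,0]},{"fingers":0,"slide":[-0.039,-0.196,0],"turn":[0,0,0]},{"fingers":0,"slide":[-0.039,-0.196,0],"turn":[0,0,0]},{"fingers":0,"slide":[-0.039,-0.196,0],"turn":[0,0,0]}])

```text
t: 12.32
tcp_pos: [0.6313, 0.0552, 0.0559]
orientation: [0.095, 0.995, 0.0, 0.0]
contact_force: [0.5, -0.7, -0.7]
gripper_width: 0.001
grasp_force: 0.0
```

Request:
move_arm(deltas=[{"fingers":0,"slide":[-0.031,-0.157,0],"turn":[0,0,0]},{"fingers":0,"slide":[-0.031,-0.157,0],"turn":[0,0,0]},{"fingers":0,"slide":[-0.031,-0.157,0],"turn":[0,0,0]},{"fingers":0,"slide":[-0.031,-0.157,0],"turn":[0,0,0]},{"fingers":0,"slide":[0,0,0],"turn":[0,0,0]}])

```text
t: 12.95
tcp_pos: [0.6282, 0.0397, 0.0558]
orientation: [0.095, 0.995, 0.0, -0.0]
contact_force: [0.2, 0.3, 1.6]
gripper_width: 0.003
grasp_force: 0.0
```

Run:
```python
from h import *
s=monitor.sense();print(tofix(s['tcp_pos']),s['contact_force'])
```

```text
[  0.7 107.9  55.8] [0.16729185 0.32627862 1.5632317 ]
```

Request:
move_arm(deltas=[{"fingers":0,"slide":[-0.031,-0.157,0],"turn":[0,0,0]},{"fingers":0,"slide":[-0.031,-0.157,0],"turn":[0,0,0]},{"fingers":0,"slide":[-0.031,-0.157,0],"turn":[0,0,0]},{"fingers":0,"slide":[-0.031,-0.157,0],"turn":[0,0,0]},{"fingers":0,"slide":[-0.031,-0.157,0],"turn":[0,0,0]}])

```text
t: 13.58
tcp_pos: [0.6243, 0.02, 0.0558]
orientation: [0.095, 0.995, 0.0, 0.0]
contact_force: [0.4, -0.1, 0.2]
gripper_width: 0.005
grasp_force: 0.0
```

Run:
```python
from h import *
s=monitor.sense();print(tofix(s['tcp_pos']),s['contact_force'])
c=cap('wrist');save(c,'pics/w7.png',crop=(0,60,400,300),k=2)
```

```text
[ 0.7 87.9 55.8] [ 0.42106339 -0.06312787  0.23897454]
```

View pics/w7.png

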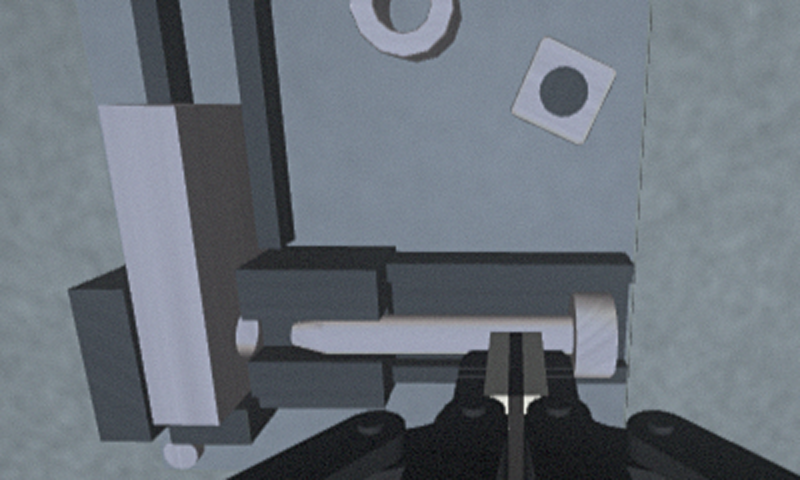

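The picture shows the fingertips at (515,335) past the head at (595,336), with the pin unmoved. I need to find where the fingertips really are.

Run:
```python
from h import *
c=cap('wrist');s=c['s']
T=R.from_quat(s['orientation'])
for p in [(11,0,.025e3),(-11,0,25),(4,0,25),(11,0,0),(0,0,25),(0,0,6)]:
    w=s['tcp_pos']+T.apply(np.array(p)/1e3); u=proj(c,w)[0]; print(p,tofix(w),((u-[0,60])*2).round())
for p in [(0,118,34),(0,118,47),(-13,118,34),(13,118,34)]:
    w=np.r_[(O+RM@np.array(p[:2]))/1e3,p[2]/1e3]; print(p,((proj(c,w)[0]-[0,60])*2).round())
```

```text
(11, 0, 25.0) [-10.3  87.5  30.8] [513. 299.]
(-11, 0, 25) [11.7 87.6 30.8] [514. 365.]
(4, 0, 25) [-3.3 87.5 30.8] [513. 320.]
(11, 0, 0) [-10.3  87.5  55.8] [513. 330.]
(0, 0, 25) [ 0.7 87.5 30.8] [514. 332.]
(0, 0, 6) [ 0.7 87.5 49.8] [513. 359.]
(0, 118, 34) [614. 335.]
(0, 118, 47) [621. 353.]
(-13, 118, 34) [616. 294.]
(13, 118, 34) [612. 373.]
```

The pin has not moved and there was no force, so when shut the tips reach only to about TCP height (47 < z < 56). The camera ray through the tip edge agrees (tool z about 0). That also explains the contact high up on the link. I'll back off behind the head and go about 24 mm lower while watching the force.

Request:
move_arm(deltas=[{"fingers":0,"slide":[0,0,0.4],"turn":[0,0,0]},{"fingers":0,"slide":[0.16,0.82,0],"turn":[0,0,0]},{"fingers":0,"slide":[0.16,0.82,0],"turn":[0,0,0]},{"fingers":0,"slide":[0.16,0.82,0],"turn":[0,0,0]},{"fingers":0,"slide":[0,0,-0.5],"turn":[0,0,0]},{"fingers":0,"slide":[0,0,-0.4],"turn":[0,0,0]},{"fingers":0,"slide":[0,0,0],"turn":[0,0,0]}])

```text
t: 14.55
tcp_pos: [0.6357, 0.0814, 0.0419]
orientation: [0.095, 0.995, -0.0, -0.001]
contact_force: [0.1, 1.5, -0.1]
gripper_width: 0.001
grasp_force: 0.0
```

Request:
move_arm(deltas=[{"fingers":0,"slide":[0,0,-0.2],"turn":[0,0,0]},{"fingers":0,"slide":[0,0,-0.2],"turn":[0,0,0]},{"fingers":0,"slide":[0,0,0],"turn":[0,0,0]}])

```text
t: 14.92
tcp_pos: [0.6362, 0.0816, 0.0329]
orientation: [0.095, 0.995, 0.0, -0.0]
contact_force: [-0.2, -0.2, -0.4]
gripper_width: -0.002
grasp_force: 0.0
```

Run:
```python
from h import *
s=monitor.sense();print(tofix(s['tcp_pos']),s['contact_force'],ctrl.tip_extent)
# bright-head columns check for pin in top/wrist
c=cap('wrist');print(((proj(c,np.array([np.r_[(O+RM@np.array(p[:2]))/1e3,p[2]/1e3] for p in [(0,118,34),(0,106,34)]])))).round(0))
t=cap('top');print([ (proj(t,np.r_[(O+RM@np.array(p[:2]))/1e3,.034])[0]).round(0) for p in [(0,118),(0,50)]])
```

```text
[  0.4 150.6  32.9] [-0.21584983 -0.15659946 -0.38268478] 0.025
[[195. 244.]
 [173. 244.]]
[array([212., 176.]), array([235., 180.])]
```

Request:
move_arm(deltas=[{"fingers":0,"slide":[-0.031,-0.157,0],"turn":[0,0,0]},{"fingers":0,"slide":[-0.031,-0.157,0],"turn":[0,0,0]},{"fingers":0,"slide":[-0.031,-0.157,0],"turn":[0,0,0]},{"fingers":0,"slide":[-0.031,-0.157,0],"turn":[0,0,0]},{"fingers":0,"slide":[0,0,0],"turn":[0,0,0]}])

```text
t: 15.65
tcp_pos: [0.6332, 0.0658, 0.0333]
orientation: [0.095, 0.995, 0.0, 0.0]
contact_force: [-0.7, 0.6, -0.2]
gripper_width: -0.0
grasp_force: 0.0
```

Request:
move_arm(deltas=[{"fingers":0,"slide":[-0.031,-0.157,0],"turn":[0,0,0]},{"fingers":0,"slide":[-0.031,-0.157,0],"turn":[0,0,0]},{"fingers":0,"slide":[-0.031,-0.157,0],"turn":[0,0,0]},{"fingers":0,"slide":[0,0,0],"turn":[0,0,0]}])

```text
t: 16.15
tcp_pos: [0.6309, 0.054, 0.0333]
orientation: [0.095, 0.995, 0.0, -0.0]
contact_force: [0.2, 0.0, 0.3]
gripper_width: -0.001
grasp_force: 0.0
```

Request:
move_arm(deltas=[{"fingers":0,"slide":[-0.031,-0.157,0],"turn":[0,0,0]},{"fingers":0,"slide":[-0.031,-0.157,0],"turn":[0,0,0]},{"fingers":0,"slide":[-0.031,-0.157,0],"turn":[0,0,0]},{"fingers":0,"slide":[-0.031,-0.157,0],"turn":[0,0,0]},{"fingers":0,"slide":[0,0,0],"turn":[0,0,0]}])

```text
t: 16.77
tcp_pos: [0.6277, 0.0383, 0.0332]
orientation: [0.095, 0.995, -0.0, -0.0]
contact_force: [0.3, -0.6, 0.1]
gripper_width: -0.003
grasp_force: 0.0
```

Run:
```python
from h import *
c=cap('wrist');s=c['s'];print(tofix(s['tcp_pos']),s['contact_force'])
g=c['pixels'].mean(2)
# sample brightness along lines x=-5,-10 (head only) at z 40 / 47, over y
for x,z in [(-4,38),(-10,42)]:
    ys=np.arange(0,130,3); P=np.array([np.r_[(O+RM@np.array([x,y]))/1e3,z/1e3] for y in ys]); u=proj(c,P)
    print(x,[(int(y),int(g[int(v),int(q)])) for y,(q,v) in zip(ys,u) if 0<=v<384 and 0<=q<512])
```

```text
[  0.5 106.4  33.2] [ 0.2579993  -0.6036545   0.09356055]
-4 [(0, 66), (3, 59), (6, 80), (9, 152), (12, 151), (15, 151), (18, 150), (21, 156), (24, 153), (27, 155), (30, 153), (33, 157), (36, 156), (39, 155), (42, 156), (45, 153), (48, 158), (51, 158), (54, 156), (57, 156), (60, 160), (63, 152), (66, 156), (69, 158), (72, 161), (75, 159), (78, 161), (81, 163), (84, 159), (87, 161), (90, 155), (93, 50), (96, 31), (99, 30), (102, 74), (105, 73), (108, 27), (111, 74), (114, 73), (117, 26), (120, 28), (123, 114), (126, 131), (129, 131)]
-10 [(0, 61), (3, 65), (6, 64), (9, 65), (12, 74), (15, 74), (18, 73), (21, 73), (24, 73), (27, 75), (30, 76), (33, 74), (36, 71), (39, 73), (42, 75), (45, 73), (48, 74), (51, 34), (54, 72), (57, 71), (60, 70), (63, 70), (66, 74), (69, 71), (72, 71), (75, 70), (78, 72), (81, 74), (84, 149), (87, 152), (90, 152), (93, 134), (96, 73), (99, 69), (102, 74), (105, 71), (108, 33), (111, 72), (114, 78), (117, 76), (120, 76), (123, 123), (126, 130), (129, 129)]
```

The pin moves with the pusher: the head is now at y 84..95.

Request:
move_arm(deltas=[{"fingers":0,"slide":[-0.031,-0.157,0],"turn":[0,0,0]},{"fingers":0,"slide":[-0.031,-0.157,0],"turn":[0,0,0]},{"fingers":0,"slide":[-0.031,-0.157,0],"turn":[0,0,0]},{"fingers":0,"slide":[0,0,0],"turn":[0,0,0]}])

```text
t: 17.32
tcp_pos: [0.6254, 0.0265, 0.0333]
orientation: [0.095, 0.995, -0.0, -0.0]
contact_force: [0.5, -0.2, 0.3]
gripper_width: -0.005
grasp_force: 0.0
```

Request:
move_arm(deltas=[{"fingers":0,"slide":[-0.031,-0.157,0],"turn":[0,0,0]},{"fingers":0,"slide":[-0.031,-0.157,0],"turn":[0,0,0]},{"fingers":0,"slide":[-0.031,-0.157,0],"turn":[0,0,0]},{"fingers":0,"slide":[0,0,0],"turn":[0,0,0]}])

```text
t: 17.82
tcp_pos: [0.623, 0.0147, 0.0332]
orientation: [0.095, 0.995, -0.0, -0.0]
contact_force: [0.3, -1.2, -0.2]
gripper_width: 0.002
grasp_force: 0.0
```

Request:
move_arm(deltas=[{"fingers":0,"slide":[-0.016,-0.078,0],"turn":[0,0,0]},{"fingers":0,"slide":[-0.016,-0.078,0],"turn":[0,0,0]},{"fingers":0,"slide":[0,0,0],"turn":[0,0,0]}])

```text
t: 18.2
tcp_pos: [0.6223, 0.0111, 0.0332]
orientation: [0.095, 0.995, 0.0, -0.0]
contact_force: [-0.7, -0.8, -0.1]
gripper_width: 0.003
grasp_force: 0.0
```

```bash
cat > chk.py <<'E'
from h import *
c=cap('wrist');s=c['s'];print(s['t'],tofix(s['tcp_pos']),s['contact_force'])
g=c['pixels'].mean(2)
for x,z in [(-4,38),(-10,42)]:
    ys=np.arange(0,115,2); P=np.array([np.r_[(O+RM@np.array([x,y]))/1e3,z/1e3] for y in ys]); u=proj(c,P)
    print(x,[int(y) for y,(q,v) in zip(ys,u) if 0<=v<384 and 0<=q<512 and g[int(v),int(q)]>110])
E
python3 chk.py
```

```text
18.2 [ 0.5 78.7 33.2] [-0.68981743 -0.84515432 -0.09382252]
-4 [8, 10, 12, 14, 16, 18, 20, 22, 24, 26, 28, 30, 32, 34, 36, 38, 40, 42, 44, 46, 48, 50, 52, 54, 56, 58, 60, 62, 64]
-10 [56, 58, 60, 62, 64]
```

Request:
move_arm(deltas=[{"fingers":0,"slide":[-0.016,-0.078,0],"turn":[0,0,0]},{"fingers":0,"slide":[-0.016,-0.078,0],"turn":[0,0,0]},{"fingers":0,"slide":[0,0,0],"turn":[0,0,0]}])

```text
t: 18.62
tcp_pos: [0.6215, 0.0071, 0.0333]
orientation: [0.095, 0.995, 0.0, -0.0]
contact_force: [-0.6, -0.2, 0.2]
gripper_width: 0.001
grasp_force: 0.0
```

Request:
move_arm(deltas=[{"fingers":0,"slide":[-0.008,-0.039,0],"turn":[0,0,0]},{"fingers":0,"slide":[0,0,0],"turn":[0,0,0]}])

```text
t: 18.88
tcp_pos: [0.6213, 0.0063, 0.0333]
orientation: [0.095, 0.995, 0.0, 0.0]
contact_force: [-0.4, 0.2, -0.9]
gripper_width: -0.007
grasp_force: 0.2
```

Request:
move_arm(deltas=[{"fingers":0,"slide":[-0.008,-0.039,0],"turn":[0,0,0]},{"fingers":0,"slide":[0,0,0],"turn":[0,0,0]}])

```text
t: 19.12
tcp_pos: [0.6213, 0.0059, 0.0334]
orientation: [0.095, 0.995, 0.0, 0.0]
contact_force: [1.1, 4.7, -0.5]
gripper_width: 0.001
grasp_force: 2.8
```

```bash
python3 chk.py
```

```text
19.125 [ 0.5 73.5 33.4] [ 1.14050378  4.70741377 -0.50051578]
-4 [8, 10, 12, 14, 16, 18, 20, 22, 24, 26, 28, 30, 32, 34, 36, 38, 40, 42, 44, 46, 48, 50, 52, 54, 56, 58]
-10 [50, 52, 54, 56, 58, 60]
```

The pin is seated: head at y 50..61 and the force rose to 4.7 N. Now the keeper.

Request:
move_arm(deltas=[{"fingers":0,"slide":[0.08,0.4,0],"turn":[0,0,0]},{"fingers":0,"slide":[0,0,1],"turn":[0,0,0]},{"fingers":0,"slide":[0,0,1],"turn":[0,0,0]},{"fingers":0,"slide":[0,0,0.7],"turn":[0,0,0]},{"fingers":0,"slide":[0.945,0.166,0],"turn":[0,0,0]},{"fingers":0,"slide":[0.945,0.166,0],"turn":[0,0,0]},{"fingers":0,"slide":[0.945,0.166,0],"turn":[0,0,0]},{"fingers":0,"slide":[0.945,0.166,0],"turn":[0,0,0]},{"fingers":0,"slide":[0,0,0],"turn":[0,0,0]},{"fingers":0,"slide":[0,0,-1],"turn":[0,0,0]},{"fingers":0,"slide":[0,0,-1],"turn":[0,0,0]},{"fingers":0,"slide":[0,0,0],"turn":[0,0,0]},{"fingers":0,"slide":[0,0,0],"turn":[0,0,0]}])

```text
t: 20.8
tcp_pos: [0.7177, 0.0319, 0.0518]
orientation: [0.095, 0.995, 0.0, 0.0]
contact_force: [0.3, 0.6, -0.5]
gripper_width: -0.0
grasp_force: 0.0
```

```bash
python3 chk.py
python3 - <<'E'
from h import *
c=cap('wrist');g=c['pixels'].mean(2)
ys=range(-80,60,3)
P=np.array([np.r_[(O+RM@np.array([x,0]))/1e3,.056] for x in ys]);u=proj(c,P);print([(x,int(g[int(v),int(q)])) for x,(q,v) in zip(ys,u) if 0<=v<384 and 0<=q<512])
E
```

```text
20.8 [ 90.1 117.6  51.8] [ 0.25701353  0.61875368 -0.48923493]
-4 [6, 8, 10, 12, 14, 16, 18, 20, 22, 24, 26, 28, 30, 32, 34, 36, 38, 40, 42, 44, 46, 48, 50, 52, 54, 56]
-10 [52, 54, 56, 58, 60]
[(25, 66), (28, 63), (31, 120), (34, 117), (37, 117), (40, 116), (43, 146), (46, 144), (49, 146), (52, 118), (55, 118), (58, 120)]
```

Pin still seated. Push the knob.

Request:
move_arm(deltas=[{"fingers":0,"slide":[-0.267,0.053,-0.04],"turn":[0,0,0]},{"fingers":0,"slide":[-0.267,0.053,0],"turn":[0,0,0]},{"fingers":0,"slide":[-0.267,0.053,0],"turn":[0,0,0]},{"fingers":0,"slide":[-0.267,0.053,0],"turn":[0,0,0]},{"fingers":0,"slide":[-0.267,0.053,0],"turn":[0,0,0]},{"fingers":0,"slide":[0,0,0],"turn":[0,0,0]}])

```text
t: 21.65
tcp_pos: [0.6838, 0.0387, 0.0498]
orientation: [0.095, 0.995, 0.0, -0.0]
contact_force: [-0.5, -1.1, 0.7]
gripper_width: 0.001
grasp_force: 0.0
```

```bash
cat > kn.py <<'E'
from h import *
c=cap('wrist');s=c['s'];print(s['t'],tofix(s['tcp_pos']),s['contact_force']);g=c['pixels'].mean(2)
for r,z,n in [(56,.06,'knob'),(35,.041,'arm')]:
    o=[]
    for th in np.arange(-.4,1.61,.1):
        w=np.r_[(O+RM@np.array([46-r*np.sin(th),70+r*np.cos(th)]))/1e3,z];q,v=proj(c,w)[0]
        if 0<=q<512 and 0<=v<384:o.append((round(float(th),1),int(g[int(v),int(q)])))
    print(n,o)
E
python3 kn.py
```

```text
21.65 [ 55.4 117.7  49.8] [-0.48827154 -1.12835734  0.69819927]
knob [(-0.4, 16), (-0.3, 33), (-0.2, 71), (-0.1, 73), (-0.0, 34), (0.1, 160), (0.2, 154), (0.3, 76), (0.4, 124), (0.5, 124), (0.6, 123), (0.7, 76), (0.8, 75), (0.9, 72), (1.0, 65), (1.1, 68), (1.2, 67), (1.3, 71), (1.4, 70), (1.5, 68), (1.6, 64)]
arm [(-0.4, 87), (-0.3, 77), (-0.2, 127), (-0.1, 120), (-0.0, 122), (0.1, 163), (0.2, 159), (0.3, 77), (0.4, 124), (0.5, 126), (0.6, 121), (0.7, 128), (0.8, 125), (0.9, 125), (1.0, 72), (1.1, 70), (1.2, 74), (1.3, 75), (1.4, 44), (1.5, 46), (1.6, 64)]
```

Request:
move_arm(deltas=[{"fingers":0,"slide":[-0.267,0.053,0],"turn":[0,0,0]},{"fingers":0,"slide":[-0.267,0.053,0],"turn":[0,0,0]},{"fingers":0,"slide":[-0.267,0.053,0],"turn":[0,0,0]},{"fingers":0,"slide":[-0.267,0.053,0],"turn":[0,0,0]},{"fingers":0,"slide":[-0.267,0.053,0],"turn":[0,0,0]},{"fingers":0,"slide":[0,0,0],"turn":[0,0,0]},{"fingers":0,"slide":[0.196,-0.039,0],"turn":[0,0,0]},{"fingers":0,"slide":[0.116,0.589,0],"turn":[0,0,0]},{"fingers":0,"slide":[0,0,0],"turn":[0,0,0]},{"fingers":0,"slide":[-0.55,0.108,0],"turn":[0,0,0]},{"fingers":0,"slide":[-0.55,0.108,0],"turn":[0,0,0]},{"fingers":0,"slide":[0,0,0],"turn":[0,0,0]}])

```text
t: 23.2
tcp_pos: [0.63, 0.0646, 0.05]
orientation: [0.095, 0.995, 0.0, -0.0]
contact_force: [0.7, 0.7, -0.5]
gripper_width: 0.001
grasp_force: 0.0
```

```bash
python3 kn.py
```

```text
23.2 [ -2.4 132.7  50. ] [ 0.72290624  0.66609633 -0.4618363 ]
knob [(-0.4, 18), (-0.3, 25), (-0.2, 18), (-0.1, 17), (-0.0, 15), (0.1, 21), (0.2, 21), (0.3, 16), (0.4, 10), (0.5, 22), (0.6, 29), (0.7, 23), (0.8, 156), (0.9, 100), (1.0, 65), (1.1, 35), (1.2, 66), (1.3, 69), (1.4, 71), (1.5, 67), (1.6, 64)]
arm [(-0.4, 32), (-0.3, 16), (-0.2, 22), (-0.1, 26), (-0.0, 20), (0.1, 19), (0.2, 20), (0.3, 14), (0.4, 26), (0.5, 31), (0.6, 35), (0.7, 26), (0.8, 35), (0.9, 31), (1.0, 65), (1.1, 120), (1.2, 121), (1.3, 103), (1.4, 64), (1.5, 63), (1.6, 66)]
```

Request:
move_arm(deltas=[{"fingers":0,"slide":[-0.039,-0.196,0],"turn":[0,0,0]},{"fingers":0,"slide":[-0.039,-0.196,0],"turn":[0,0,0]},{"fingers":0,"slide":[-0.039,-0.196,0],"turn":[0,0,0]},{"fingers":0,"slide":[-0.039,-0.196,0],"turn":[0,0,0]},{"fingers":0,"slide":[-0.039,-0.196,0],"turn":[0,0,0]},{"fingers":0,"slide":[-0.039,-0.196,0],"turn":[0,0,0]},{"fingers":0,"slide":[-0.039,-0.196,0],"turn":[0,0,0]},{"fingers":0,"slide":[-0.039,-0.196,0],"turn":[0,0,0]},{"fingers":0,"slide":[-0.016,-0.078,0],"turn":[0,0,0]},{"fingers":0,"slide":[0,0,0],"turn":[0,0,0]}])

```text
t: 24.5
tcp_pos: [0.6231, 0.0229, 0.0498]
orientation: [0.095, 0.995, 0.0, 0.0]
contact_force: [0.2, 0.2, 0.0]
gripper_width: -0.003
grasp_force: 0.0
```

Request:
move_arm(deltas=[{"fingers":0,"slide":[-0.016,-0.078,0],"turn":[0,0,0]},{"fingers":0,"slide":[-0.008,-0.039,0],"turn":[0,0,0]},{"fingers":0,"slide":[0,0,0],"turn":[0,0,0]}])

```text
t: 24.88
tcp_pos: [0.6224, 0.0203, 0.0498]
orientation: [0.095, 0.995, 0.0, 0.0]
contact_force: [0.3, -0.4, 0.5]
gripper_width: 0.003
grasp_force: 0.2
```

```bash
python3 kn.py
```

```text
24.875 [-1.2 87.8 49.8] [ 0.33500736 -0.41501685  0.51980506]
knob [(-0.4, 16), (-0.3, 19), (-0.2, 0), (-0.1, 23), (-0.0, 17), (0.1, 31), (0.2, 56), (0.3, 50), (0.4, 59), (0.5, 37), (0.6, 26), (0.7, 51), (0.8, 129), (0.9, 102), (1.0, 27), (1.1, 75), (1.2, 49), (1.3, 73), (1.4, 32), (1.5, 169), (1.6, 164)]
arm [(-0.4, 20), (-0.3, 14), (-0.2, 17), (-0.1, 21), (-0.0, 15), (0.1, 24), (0.2, 32), (0.3, 26), (0.4, 26), (0.5, 28), (0.6, 32), (0.7, 23), (0.8, 36), (0.9, 19), (1.0, 58), (1.1, 228), (1.2, 27), (1.3, 26), (1.4, 22), (1.5, 32), (1.6, 167)]
```

Nearly there; creep on to the stop.

Request:
move_arm(deltas=[{"fingers":0,"slide":[-0.008,-0.039,0],"turn":[0,0,0]},{"fingers":0,"slide":[0,0,0],"turn":[0,0,0]}])

```text
t: 25.18
tcp_pos: [0.6222, 0.0193, 0.0498]
orientation: [0.095, 0.995, 0.0, -0.0]
contact_force: [0.0, 0.7, -0.0]
gripper_width: -0.002
grasp_force: 0.2
```

Request:
move_arm(deltas=[{"fingers":0,"slide":[-0.008,-0.039,0],"turn":[0,0,0]},{"fingers":0,"slide":[0,0,0],"turn":[0,0,0]}])

```text
t: 25.42
tcp_pos: [0.622, 0.0183, 0.0498]
orientation: [0.095, 0.995, 0.0, -0.0]
contact_force: [-0.8, 0.5, -0.3]
gripper_width: -0.001
grasp_force: 0.4
```

Request:
move_arm(deltas=[{"fingers":0,"slide":[-0.008,-0.039,0],"turn":[0,0,0]},{"fingers":0,"slide":[0,0,0],"turn":[0,0,0]}])

```text
t: 25.68
tcp_pos: [0.6219, 0.0175, 0.0498]
orientation: [0.095, 0.995, 0.0, 0.0]
contact_force: [1.0, 2.5, 0.5]
gripper_width: 0.005
grasp_force: 1.1
```

Request:
move_arm(deltas=[{"fingers":0,"slide":[-0.008,-0.039,0],"turn":[0,0,0]},{"fingers":0,"slide":[0,0,0],"turn":[0,0,0]}])

```text
t: 25.92
tcp_pos: [0.6217, 0.0165, 0.0498]
orientation: [0.095, 0.995, 0.0, 0.0]
contact_force: [0.8, 3.6, -0.6]
gripper_width: -0.003
grasp_force: 1.9
```

Request:
move_arm(deltas=[{"fingers":0,"slide":[0.08,0.4,0],"turn":[0,0,0]},{"fingers":0,"slide":[0,0,1],"turn":[0,0,0]},{"fingers":0,"slide":[0,0,1],"turn":[0,0,0]},{"fingers":0,"slide":[0,0,1],"turn":[0,0,0]},{"fingers":0,"slide":[0.5,0,1],"turn":[0,0,0]},{"fingers":0,"slide":[1,0,1],"turn":[0,0,0]},{"fingers":0,"slide":[1,0,0.4],"turn":[0,0,0]},{"fingers":0,"slide":[0.3,0,0],"turn":[0,0,0]},{"fingers":0,"slide":[0,0,0],"turn":[0,0,0]},{"fingers":0,"slide":[0,0,0],"turn":[0,0,0]}])

```text
t: 27.18
tcp_pos: [0.6927, 0.0265, 0.184]
orientation: [0.095, 0.995, -0.0, -0.001]
contact_force: [-0.0, -0.3, -0.2]
gripper_width: -0.002
grasp_force: 0.0
```

```bash
python3 chk.py; python3 kn.py
python3 - <<'E'
from h import *
c=cap('wrist');save(c,'pics/w8.png',crop=(60,0,360,225),k=2.66)
K=lambda x,y,z:((proj(c,np.r_[(O+RM@np.array([x,y]))/1e3,z/1e3])[0]-[60,0])*2.66).round()
print('lead top',K(18,0,56),'tail',K(-67,0,56),'knob1.57',K(-10,70,60),'knob1.42',K(46-56*np.sin(1.42),70+56*np.cos(1.42),60),'shoulder',K(0,50,34),'back',K(0,62,34))
E
```

```text
27.175 [ 66.5 107.5 184. ] [-0.02348681 -0.32749118 -0.21556972]
-4 [0, 8, 10, 12, 14, 16, 18, 20, 22, 24, 26, 28, 30, 32, 34, 36, 38, 40, 42, 44, 46, 48, 50, 52, 54, 56, 58, 66, 68, 70, 72]
-10 [0, 2, 52, 54, 56, 58, 60, 62, 64, 66, 68, 70]
27.225 [ 66.6 107.5 184.2] [-0.54372041 -0.24853996  0.32956108]
knob [(-0.4, 124), (-0.3, 122), (-0.2, 124), (-0.1, 87), (-0.0, 92), (0.1, 107), (0.2, 117), (0.3, 120), (0.4, 121), (0.5, 121), (0.6, 74), (0.7, 73), (0.8, 71), (0.9, 71), (1.0, 65), (1.1, 69), (1.2, 72), (1.3, 64), (1.4, 74), (1.5, 67), (1.6, 146)]
arm [(-0.4, 105), (-0.3, 120), (-0.2, 118), (-0.1, 115), (-0.0, 115), (0.1, 116), (0.2, 114), (0.3, 117), (0.4, 119), (0.5, 116), (0.6, 117), (0.7, 117), (0.8, 114), (0.9, 80), (1.0, 66), (1.1, 70), (1.2, 71), (1.3, 72), (1.4, 70), (1.5, 159), (1.6, 151)]
lead top [213. 352.] tail [184.  77.] knob1.57 [411. 267.] knob1.42 [437. 270.] shoulder [368. 298.] back [400. 298.]
```

View pics/w8.png

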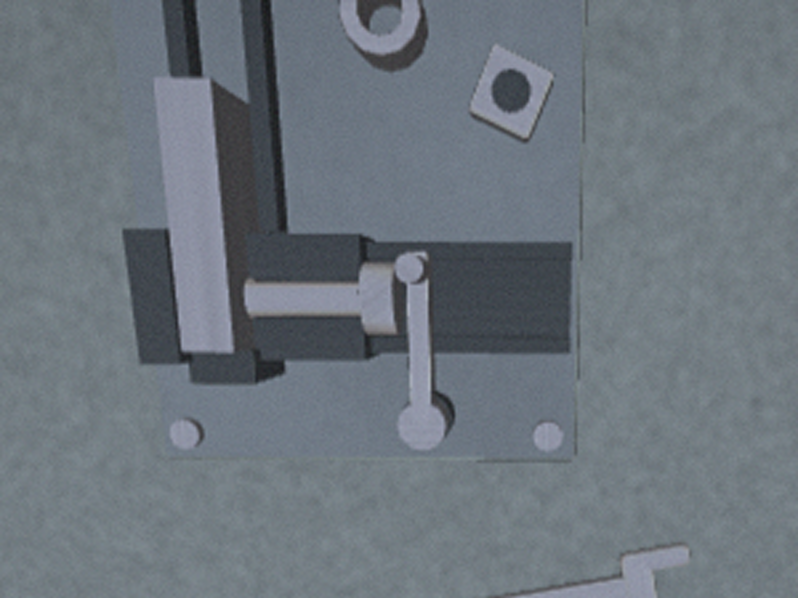

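The last picture matches the predictions for a finished job:
- **Link:** tail at v=77 and leading edge at v=352, so it is home.
- **Pin:** head at (368..400, 298), so it is seated.
- **Keeper:** knob at (410,267), where 1.57 rad predicts (411,267).
- **Bystanders:** the spacer, nut and wrench look undisturbed, and the arm is clear.

```bash
python3 -c "
from workcell import ctrl
print(ctrl.job_done())"
```

```text
the job is handed in; nothing more can be done
None
```

I handed the job in at about 27 s: the link is against the stop, the pin is seated through the eye and lug, and the keeper is at its stop, all as seen in the last wrist picture; the result of the judging was not shown.

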